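# Clear the counting bench: sources shut away first, then samples and connector

## Robot

A 6-joint arm with a two-finger parallel gripper is mounted at the origin on a cart in front of the work surface, level with it; the furniture and walls round the work are solid. World frame = base frame: x ahead of the robot, y to its left, z up, the work surface at z = 0. Lengths are in m, angles in rad, forces in N, time in s.
With the tool pointing down it reaches from about 0.3 to 0.775 m from the base axis. Payload 14.6 kg.
Tool frame: the origin (TCP) lies at the centre of the arm's flange, where the gripper is bolted on; the fingertips stand 173 mm ahead of it and the grasp point (between the pads) lies 155 mm ahead of it; z points along the fingers, y is the line along which they close (so a half turn about z gives the same grasp; the last joint's range is limited). The gripper opens to 85 mm and grips with 20 to 120 N. Pads are 22 mm wide; open, the fingers measure 114 mm over their backs; the gripper's body (76 mm by 85 mm) begins 54 mm behind the grasp point. The pads swing forward as they close: fully open they stand 13 mm farther back than shut.
Start: joints at [-1.351, 0.3, 1.521, -0, 1.321, -0.067], TCP at [0.156, -0.528, 0.405] pointing down, gripper open.
Joint ranges: [-3.03, 3.03], [-0.79, 2.21], [0.23, 2.52], [-1.04, 4.18], [0, 3.07], [-2.55, 2.55]. Speed limits (rad/s): [2.22, 2.22, 2.57, 3.14, 3.14, 3.14].

## Interface

Orientations are given as a unit quaternion [w, x, y, z].
In Python, from plant import status, imaging, arm gives the robot as it stands. The module is installed in compiled form; this text tells all that it offers.
- The arm moves only by the shell command python3 -m handwheel 'ROWS' [FORCE]. ROWS is JSON, one flat list of numbers, 7 for each row, row after row: the shift along the world's x, y, z in mm, then the turn, a rotation vector about the world's x, y, z in degrees, then the opening, from 0 (shut) to 1 (fully open). In form: [dx, dy, dz, wx, wy, wz, fingers, dx, dy, dz, wx, wy, wz, fingers, ...]. A call has 1 to 5 rows; each row is the pose to reach, as a shift and turn from the pose commanded when the call began; what a row does not reach only later rows make up. A row lasts 1/8 s, in which the tool goes at most 62.5 mm and 10.7 degrees, less where a joint would pass 70% of its speed; a pose out of reach is approached as far as the arm can. A call with a gripper value outside its range is refused whole. The fingers move at their own pace and stop on an object; FORCE is the grip in N (left out, the last holds). Time passes only in rows, so rows that repeat a pose let the fingers close. It gives the time, the measured TCP pose, the force, the opening and the grip force at its end, in the units of the state.
- status.get_state(): the state, without advancing time (a new reading comes with each control period).
- imaging.read_camera(name): name is "scene" or "top" or "wrist"; returns the picture (480x640x3 uint8, blue, green, red); there is no depth.
- imaging.calibration(name): a dict with "camera_matrix" (3x3 intrinsics, pixels), "camera_from_world" (4x4, takes a point from world to camera coordinates). Camera axes: x right, y up, looking along -z (the intrinsics and any distortion apply to the point x, -y, -z); pixel columns grow to the right and rows downward; lengths in m; the calibration is good to about 2 mm. A picture is of the moment at which its call begins: read the wrist's pose just before it. calibration takes no time and is no camera call; for the wrist camera it gives the pose at the moment of the call.
- arm.hand_in(): hands the job in; it is judged then, once.
The state is a dict: "clock": time; "joint_positions": joint angles; "joint_velocities": joint speeds; "effort": joint torques, N m; "eef_pos": TCP position; "tool_rot": TCP orientation; "wrist_force": force on the tool from outside, world axes, zero at the start; "ft_torque": the same for the moment, N m; "gripper_width": finger opening in m; "grasp_force": force on a finger pad.
Only numpy, scipy, OpenCV 4.12 (cv2) and the standard library are available. Lean on these libraries where they do the work, as an engineer would, in place of code of your own. Each camera call takes 0.05 s, during which the arm holds its last target. There are 200 camera calls.

## Task

Clear up after the counting run. Sources go first: lay the blue and the yellow check disc flat in the green source box, one in each of its two empty bays, and shut the lid. Only then stand the red-capped and the green-capped vial in empty cells of the low white carrier, leaving the white-capped vial standing in its own cell, and put the gold coax terminator in the empty bay of the blue connector tray.

Things in the scene. Friction and masses are not known exactly. Their poses are not given: they have to be found in the camera images.
- blue_disc: Check source, a flat disc 25 mm across and 6 mm thick with a blue rim and white face, lying on the bench, 12 g. Origin: centre of its underside, z up.
- yellow_disc: Check source, a flat disc 25 mm across and 6 mm thick with a yellow rim and white face, lying on the bench, 12 g. Origin: centre of its underside, z up.
- red_vial: White plastic sample vial with a red cap, standing on the bench near the middle (not one of those in the rack at the far back, which stay there). Body 26 mm across up to 50 mm high, cap 24 mm across, 60 mm high in all, about 22 g. Origin: centre of its foot, z up.
- green_vial: White plastic sample vial with a green cap, standing on the bench, same size as the red one (26 mm across, 60 mm high). Origin: centre of its foot, z up.
- terminator: Coax terminator, a small gold plug with a red end band, lying on its side on the bench: 15 mm across its x, 26 mm along its y, 15 mm high. Grip it across x. Origin: centre of its underside, z up.
- source_box: Open dark green steel box, fixed, 150 mm in x, 220 in y, walls 75 high. Inside, a dark bed 30 mm above the bench; two grey ribs along x at y = -36 and +36 (3 thick, tops 45 above the bench) part it into three bays. An orange disc lies in the middle one; the two outer bays (70 wide in y, 145 long in x, centred at y = -73 and +73) are empty. Origin: centre of underside; front towards -x.
- source_box_lid (a joint): Lid angle, rad: 0 shut, 1.83 open; starts 1.72 to 1.82, leaning back. Hinge along the box's y at x = +78 mm, 76 mm above the bench; the lid reaches 156 mm from it, is 224 mm wide, 0.22 kg, edge lip 14 mm. Friction holds it within about 0.3 rad of upright; pushed from behind to below about 1.2 rad it drops shut by itself.
- vial_carrier: Low white plastic carrier, fixed, 48 mm in x, 183 in y (plus a small lip at each end), walls 28 high, 3 thick. A row of four square cells 42 mm wide at x = 0, y = -67.5, -22.5, +22.5, +67.5; cell floor 3 mm above the bench. The white-capped vial stands in the +67.5 cell, the other three are empty. Origin: centre of underside, z up.
- connector_tray: Flat blue tray, fixed, 91 mm in x, 129 in y, walls 18 high, 3 thick, floor 3 mm above the bench, parted by a wall at y = 0. The +y bay holds two grey coax tees; the -y bay is empty, 85 mm in x by 60 in y, centred at x = 0, y = -32 mm. White label strips on the -x side. Origin: centre of underside, z up.
- white_vial: White plastic sample vial with a white cap (26 mm across, 60 mm high), already standing in the end cell of the carrier; it stays there. Origin: centre of its foot, z up.
Not all that is in view belongs to the job. Leave any brown look-alike of the green_vial alone.

How it is judged:
On the way:
1. the two discs lie flat in the two empty bays of the source box and its lid is shut, while neither vial is in the carrier yet and the terminator is not in the tray yet ((((x of blue_disc in the frame of source_box between -0.064 and 0.064 m and y of blue_disc in the frame of source_box between 0.048 and 0.1 m and z of blue_disc in the frame of source_box between 0.025 and 0.04 m and (angle between blue_disc's own z axis and vertical below 0.25 rad or angle between blue_disc's own z axis and vertical above 2.89 rad)) and (x of yellow_disc in the frame of source_box between -0.064 and 0.064 m and y of yellow_disc in the frame of source_box between -0.1 and -0.048 m and z of yellow_disc in the frame of source_box between 0.025 and 0.04 m and (angle between yellow_disc's own z axis and vertical below 0.25 rad or angle between yellow_disc's own z axis and vertical above 2.89 rad))) or ((x of blue_disc in the frame of source_box between -0.064 and 0.064 m and y of blue_disc in the frame of source_box between -0.1 and -0.048 m and z of blue_disc in the frame of source_box between 0.025 and 0.04 m and (angle between blue_disc's own z axis and vertical below 0.25 rad or angle between blue_disc's own z axis and vertical above 2.89 rad)) and (x of yellow_disc in the frame of source_box between -0.064 and 0.064 m and y of yellow_disc in the frame of source_box between 0.048 and 0.1 m and z of yellow_disc in the frame of source_box between 0.025 and 0.04 m and (angle between yellow_disc's own z axis and vertical below 0.25 rad or angle between yellow_disc's own z axis and vertical above 2.89 rad)))) and value of joint source_box_lid below 0.06 rad and not (x of red_vial in the frame of vial_carrier between -0.013 and 0.013 m and y of red_vial in the frame of vial_carrier between -0.091 and 0.046 m and z of red_vial in the frame of vial_carrier between -0.002 and 0.01 m and angle between red_vial's own z axis and vertical below 0.15 rad) and not (x of green_vial in the frame of vial_carrier between -0.013 and 0.013 m and y of green_vial in the frame of vial_carrier between -0.091 and 0.046 m and z of green_vial in the frame of vial_carrier between -0.002 and 0.01 m and angle between green_vial's own z axis and vertical below 0.15 rad) and not (x of terminator in the frame of connector_tray between -0.04 and 0.04 m and y of terminator in the frame of connector_tray between -0.06 and -0.004 m and z of terminator in the frame of connector_tray between -0.002 and 0.018 m)), for 0.2 s.
At the end, for the whole second after the job is handed in: Blue and yellow disc flat on the source box bed, one in each outer bay, lid shut (within 0.06 rad); red and green vial upright in empty carrier cells, white vial still upright in its end cell; terminator in the empty (-y) bay of the tray; all at rest ((((x of blue_disc in the frame of source_box between -0.064 and 0.064 m and y of blue_disc in the frame of source_box between 0.048 and 0.1 m and z of blue_disc in the frame of source_box between 0.025 and 0.04 m and (angle between blue_disc's own z axis and vertical below 0.25 rad or angle between blue_disc's own z axis and vertical above 2.89 rad)) and (x of yellow_disc in the frame of source_box between -0.064 and 0.064 m and y of yellow_disc in the frame of source_box between -0.1 and -0.048 m and z of yellow_disc in the frame of source_box between 0.025 and 0.04 m and (angle between yellow_disc's own z axis and vertical below 0.25 rad or angle between yellow_disc's own z axis and vertical above 2.89 rad))) or ((x of blue_disc in the frame of source_box between -0.064 and 0.064 m and y of blue_disc in the frame of source_box between -0.1 and -0.048 m and z of blue_disc in the frame of source_box between 0.025 and 0.04 m and (angle between blue_disc's own z axis and vertical below 0.25 rad or angle between blue_disc's own z axis and vertical above 2.89 rad)) and (x of yellow_disc in the frame of source_box between -0.064 and 0.064 m and y of yellow_disc in the frame of source_box between 0.048 and 0.1 m and z of yellow_disc in the frame of source_box between 0.025 and 0.04 m and (angle between yellow_disc's own z axis and vertical below 0.25 rad or angle between yellow_disc's own z axis and vertical above 2.89 rad)))) and value of joint source_box_lid below 0.06 rad and x of red_vial in the frame of vial_carrier between -0.013 and 0.013 m and y of red_vial in the frame of vial_carrier between -0.091 and 0.046 m and z of red_vial in the frame of vial_carrier between -0.002 and 0.01 m and angle between each of red_vial, green_vial, white_vial's own z axis and vertical below 0.15 rad and x of green_vial in the frame of vial_carrier between -0.013 and 0.013 m and y of green_vial in the frame of vial_carrier between -0.091 and 0.046 m and z of green_vial in the frame of vial_carrier between -0.002 and 0.01 m and x of white_vial in the frame of vial_carrier between -0.013 and 0.013 m and y of white_vial in the frame of vial_carrier between 0.044 and 0.091 m and z of white_vial in the frame of vial_carrier between -0.002 and 0.01 m and x of terminator in the frame of connector_tray between -0.04 and 0.04 m and y of terminator in the frame of connector_tray between -0.06 and -0.004 m and z of terminator in the frame of connector_tray between -0.002 and 0.018 m and linear speed of each of blue_disc, yellow_disc, red_vial, green_vial, terminator, white_vial below 0.02 m/s); the robot touches nothing.
It fails at once if the white-capped vial is knocked over or taken out of its cell (angle between white_vial's own z axis and vertical above 0.5 rad or z of white_vial in the frame of vial_carrier above 0.022 m).
It also fails if it takes over 131 s, if anything falls off the work surface, if the arm or the gripper's body presses on something with over 40 N, if the wrist force passes 120 N, or if a joint passes its speed limit or range.

## Working session

There is one attempt and no reset: what is moved stays moved. The work goes in short steps, Python scripts to look and compute and a shell command to move; the robot and the scene stay as the last step left them, time stands still between calls to the robot, and variables do not carry over. Pictures are saved under pics/ and viewed, at most 14 in all, crops included, and the job is handed in when it is done.

```bash
mkdir -p pics; cat > h.py <<'E'
import numpy as np, cv2
from plant import status, imaging, arm
def ray(name,u,v,cal=None):
    c=cal or imaging.calibration(name); K=np.array(c["camera_matrix"]); T=np.array(c["camera_from_world"])
    d=np.linalg.inv(K)@[u,v,1]; d=np.array([d[0],-d[1],-d[2]])
    R=T[:3,:3]; o=-R.T@T[:3,3]; return o,R.T@d
def onz(name,u,v,z,cal=None):
    o,d=ray(name,u,v,cal); return o+d*(z-o[2])/d[2]
def proj(name,p,cal=None):
    c=cal or imaging.calibration(name); K=np.array(c["camera_matrix"]); T=np.array(c["camera_from_world"])
    q=T[:3,:3]@np.array(p)+T[:3,3]; q=K@[q[0],-q[1],-q[2]]; return q[:2]/q[2]
def snap(name,fn):
    im=imaging.read_camera(name); cv2.imwrite("pics/"+fn,im); return im
E
python3 - <<'E'
from h import *
for n in("scene","top"):
    snap(n,n+"0.png"); c=imaging.calibration(n); print({k:np.round(v,3).tolist() if not isinstance(v,str) else v for k,v in c.items()})
s=status.get_state(); print({k:np.round(v,3).tolist() for k,v in s.items()})
E
```

```text
{'camera_matrix': [[511.523, 0.0, 317.519], [0.0, 511.523, 238.3], [0.0, 0.0, 1.0]], 'camera_from_world': [[-0.74, -0.673, 0.003, 0.464], [0.363, -0.395, 0.844, -0.258], [-0.566, 0.625, 0.537, -0.606], [0.0, 0.0, 0.0, 1.0]]}
{'camera_matrix': [[615.332, 0.0, 310.516], [0.0, 615.332, 241.75], [0.0, 0.0, 1.0]], 'camera_from_world': [[0.104, -0.995, 0.002, 0.018], [0.974, 0.102, 0.2, -0.569], [-0.199, -0.019, 0.98, -1.278], [0.0, 0.0, 0.0, 1.0]]}
{'clock': 0.1, 'joint_positions': [-1.351, 0.3, 1.522, 0.0, 1.321, -0.067], 'joint_velocities': [0.0, 0.001, -0.002, 0.001, -0.002, -0.001], 'effort': [0.001, -54.438, -36.237, -0.0, 0.003, -0.0], 'eef_pos': [0.156, -0.528, 0.404], 'tool_rot': [-0.001, 0.99, 0.143, -0.0], 'wrist_force': [-0.017, 0.549, -0.419], 'ft_torque': [0.022, 0.016, -0.003], 'grasp_force': 0.0, 'gripper_width': 0.085}
```

View pics/top0.png

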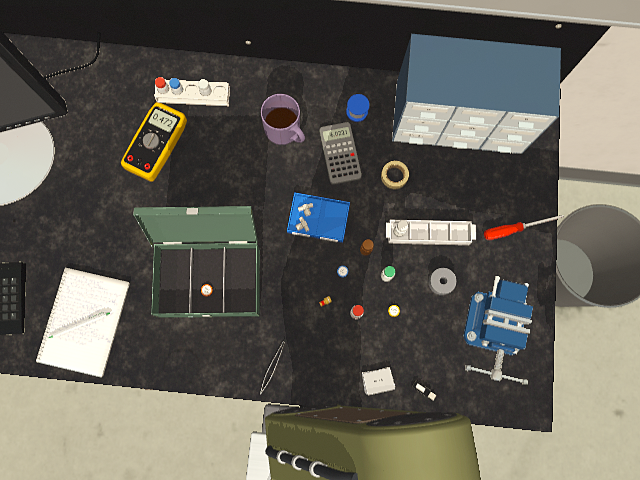

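View pics/scene0.png

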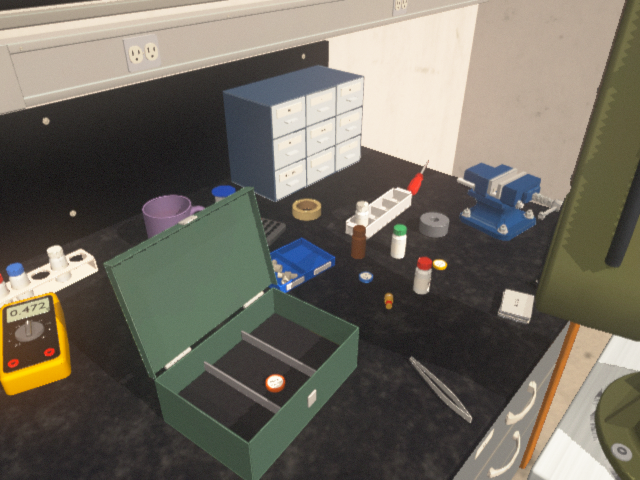

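Top view: blue disc is at (343,271), yellow at (394,311), red vial at (358,312), and the green vial at (389,273). The brown look-alike at (367,247) stays. The terminator is at (325,301), carrier at (430,232) with the white vial in its left end, tray at (319,217), and box at (206,280). I'll confirm with an enlarged crop and masks.

```bash
python3 - <<'E'
from h import *
im=cv2.imread("pics/top0.png"); hsv=cv2.cvtColor(im,cv2.COLOR_BGR2HSV)
cr=im[185:335,280:480]; cv2.imwrite("pics/crop1.png",cv2.resize(cr,(800,600),interpolation=cv2.INTER_CUBIC))
def m(lo,hi,box):
    k=cv2.inRange(hsv,lo,hi); z=np.zeros_like(k); x0,y0,x1,y1=box; z[y0:y1,x0:x1]=k[y0:y1,x0:x1]; return z
jobs={"blue":((95,80,50),(130,255,255),(330,260,356,284),.003,),
"yellow":((20,90,80),(35,255,255),(383,300,406,323),.003),
"redcap":((0,120,70),(8,255,255),(348,300,372,318),.060),
"greencap":((50,100,50),(85,255,255),(376,262,402,284),.060),
"term":((0,100,70),(30,255,255),(314,292,335,310),.0075),
"tray":((95,120,50),(125,255,255),(280,185,355,250),.012)}
for n,(lo,hi,b,z) in jobs.items():
    pts=np.argwhere(m(lo,hi,b)>0)[:,::-1].astype(np.float32)
    h=cv2.convexHull(pts); (c,s,a)=cv2.minAreaRect(h); cc,r=cv2.minEnclosingCircle(h)
    w=np.array([onz("top",*p,z)[:2] for p in h[:,0]],np.float32); wc,ws,wa=cv2.minAreaRect(w)
    print(n,len(pts),"px",np.round(c,1),"xy",np.round(np.array(wc)*1e3,1),"size",np.round(np.array(ws)*1e3,1),"ang",round(wa,1))
    if n in("tray","term"): print(np.round(cv2.boxPoints((wc,ws,wa))*1e3,1).tolist())
E
```

```text
blue 47 px [342. 271.] xy [515.8   0.9] size [25.3 25.7] ang 50.9
yellow 49 px [393.5 310.5] xy [ 439.8 -120.7] size [24.3 24.6] ang 6.0
redcap 100 px [358. 310.] xy [427.1 -38.5] size [21.1 21.4] ang 6.0
greencap 91 px [389.5 271. ] xy [517.3 -98.4] size [21.9 19.3] ang 4.6
term 72 px [325.  301.3] xy [443.8  32. ] size [14.7 27.7] ang 39.6
[[429.29998779296875, 38.0], [446.8999938964844, 16.600000381469727], [458.29998779296875, 26.0], [440.6000061035156, 47.29999923706055]]
tray 2060 px [317.9 216.9] xy [632.3  67. ] size [130.  96.] ang 85.6
[[579.5, 5.900000095367432], [675.2000122070312, -1.399999976158142], [685.0999755859375, 128.1999969482422], [589.4000244140625, 135.5]]
```

View pics/crop1.png

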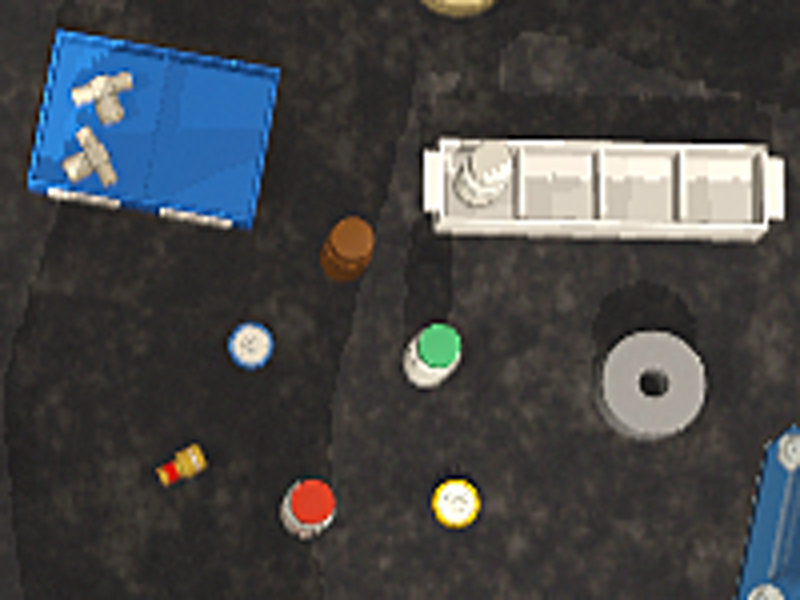

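Crop: green cap at (437,345) and the brown bottle at (348,247) are clearly distinct, so the green-capped one is ours. The tray's labels lie on its near side and the white vial stands in the carrier's left (+y) end. Now the box and carrier.

```bash
python3 - <<'E'
from h import *
im=cv2.imread("pics/top0.png")
cv2.imwrite("pics/crop2.png",cv2.resize(im[195:330,125:305],(800,600),interpolation=cv2.INTER_CUBIC))
g=cv2.cvtColor(im,cv2.COLOR_BGR2HSV)
k=cv2.inRange(g,(0,0,130),(180,60,255)); z=np.zeros_like(k); z[212:252,380:482]=k[212:252,380:482]
z=cv2.morphologyEx(z,cv2.MORPH_OPEN,np.ones((2,2)))
p=np.argwhere(z>0)[:,::-1]; w=np.array([onz("top",*q,.028)[:2] for q in p],np.float32)
c,s,a=cv2.minAreaRect(w); print(np.round(np.array(c)*1e3,1),np.round(np.array(s)*1e3,1),a)
for q in [(517,145),(517,222),(599,147),(599,226),(680,150),(680,230)]: print(np.round(onz("top",q[0]/4+280-.4,q[1]/4+185-.4,.028)*1e3))
E
```

```text
[ 617.9 -188.6] [ 54.7 199.4] 6.000378131866455
[ 640. -136.   28.]
[ 596. -139.   28.]
[ 644. -182.   28.]
[ 599. -185.   28.]
[ 647. -227.   28.]
[ 601. -230.   28.]
```

View pics/crop2.png

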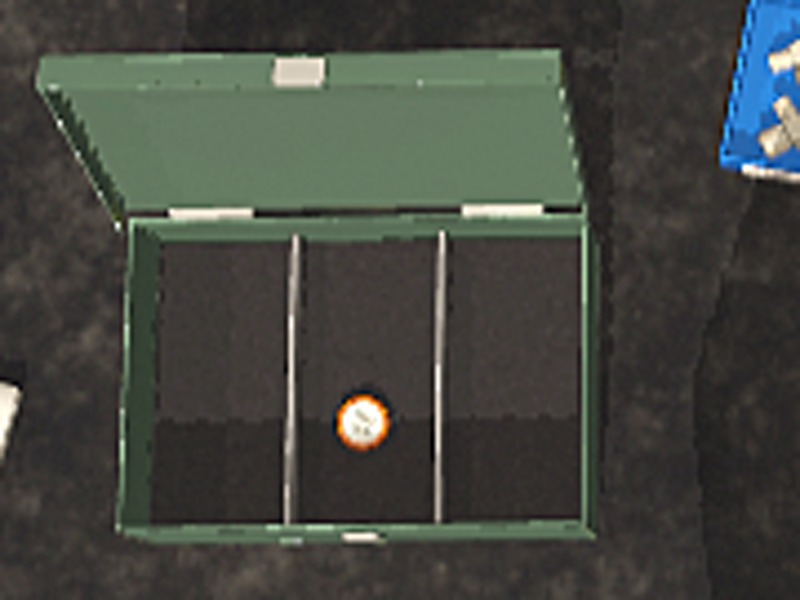

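Box rim corners in the crop are (128,220), (585,214), (120,528) and (588,530). The ribs run from (296,236) to (288,524) and from (442,232) to (438,522).

```bash
python3 - <<'E'
from h import *
f=lambda u,v,z:np.round(onz("top",u/4.444+125-.4,v/4.444+195-.4,z)[:2]*1e3)
for n,u,v,z in[("BL",128,220,.075),("BR",585,214,.075),("FL",120,528,.075),("FR",588,530,.075),("r1b",296,236,.045),("r1f",288,524,.045),("r2b",442,232,.045),("r2f",438,522,.045)]: print(n,f(u,v,z))
E
python3 -m handwheel '[360,529,-70,0,0,73.5,0.5,360,529,-70,0,0,73.5,0.5,360,529,-70,0,0,73.5,0.5,360,529,-70,0,0,73.5,0.5,360,529,-70,0,0,73.5,0.5]' 30
```

```text
BL [520. 410.]
BR [546. 192.]
FL [373. 391.]
FR [395. 172.]
r1b [526. 335.]
r1f [386. 319.]
r2b [535. 264.]
r2f [394. 247.]
clock: 0.72
eef_pos: [0.331, -0.2689, 0.3705]
tool_rot: [0.0, 0.817, 0.577, 0.0]
wrist_force: [1.4, -0.3, 0.2]
gripper_width: 0.0426
grasp_force: 0.0
```

```bash

python3 -m handwheel '[185,270,-55,0,0,26.5,0.5,185,270,-55,0,0,26.5,0.5,185,270,-55,0,0,26.5,0.5,185,270,-55,0,0,26.5,0.5,185,270,-55,0,0,26.5,0.5]'
python3 -m handwheel '[5,11,-37,0,0,0,0.5,5,11,-37,0,0,0,0.5]'
python3 - <<'E'
from h import *
c=imaging.calibration("wrist"); im=snap("wrist","w1.png"); s=status.get_state(); print(s["eef_pos"],s["tool_rot"])
h=cv2.cvtColor(im,cv2.COLOR_BGR2HSV); k=cv2.inRange(h,(95,80,50),(130,255,255))
n,l,st,ce=cv2.connectedComponentsWithStats(k)
for i in range(1,n):
    if st[i,4]>60: x,y,w,hh,a=st[i]; print(st[i],onz("wrist",x+w/2,y+hh/2,.004,c)*1e3)
E
```

```text
clock: 1.35
eef_pos: [0.5054, -0.0145, 0.3185]
tool_rot: [0.0, 0.665, 0.747, -0.0]
wrist_force: [1.0, -0.9, 0.3]
gripper_width: 0.0429
grasp_force: 0.0
clock: 1.6
eef_pos: [0.5092, -0.0047, 0.2797]
tool_rot: [-0.002, 0.664, 0.747, -0.002]
wrist_force: [-0.2, 0.5, 0.5]
gripper_width: 0.0428
grasp_force: 0.0
[ 0.50935597 -0.00553431  0.28150509] [-0.00096621  0.66469878  0.74711043 -0.00077766]
[  439     7   201   267 33308] [627.96891145  68.55602387   4.        ]
[314 214  43  43 477] [516.65557763  -2.84306367   4.        ]
```

View pics/w1.png

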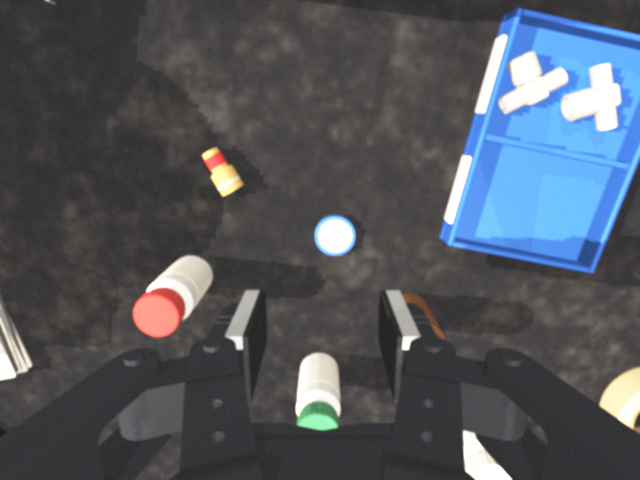

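Wrist view: the blue disc at (335,235) sits between the finger lines, clear of the vials. The terminator is at (222,172).

```bash

python3 -m handwheel '[7,4,-60,0,0,0,0.5,7,4,-98,0,0,0,0.5,7,4,-104,0,0,0,0.5,7,4,-106,0,0,0,0.5]'
python3 - <<'E'
from h import *
s=status.get_state(); print(s["eef_pos"],s["wrist_force"])
# geometry from w1 (camera pose then)
E
```

```text
clock: 2.15
eef_pos: [0.5171, -0.0021, 0.1777]
tool_rot: [0.001, 0.665, 0.747, 0.001]
wrist_force: [0.7, 0.5, 0.5]
gripper_width: 0.0427
grasp_force: 0.0
[ 0.51708631 -0.00213371  0.17773546] [0.65937335 0.52594288 0.49778627]
```

```bash

python3 -m handwheel '[0,0,-2,0,0,0,0.45,0,0,-2,0,0,0,0.45,0,0,-2,0,0,0,0.4,0,0,-2,0,0,0,0.4]'
python3 -m handwheel '[0,0,0,0,0,0,0.0,0,0,0,0,0,0,0.0,0,0,0,0,0,0,0.0,0,0,0,0,0,0,0.0]' 30
```

```text
clock: 2.65
eef_pos: [0.5166, -0.0015, 0.1741]
tool_rot: [0.0, 0.665, 0.747, 0.0]
wrist_force: [0.5, 0.3, -0.7]
gripper_width: 0.0341
grasp_force: 0.0
clock: 3.15
eef_pos: [0.5166, -0.0014, 0.1742]
tool_rot: [0.0, 0.665, 0.747, 0.0]
wrist_force: [-1.2, -0.6, 5.9]
gripper_width: 0.0229
grasp_force: 29.2
```

```bash

python3 -m handwheel '[0,0,20,0,0,0,0.0,0,0,80,0,0,0,0.0,-20,60,126,0,0,0,0.0,-40,120,126,0,0,0,0,-63,180,126,0,0,0,0]'
python3 - <<'E'
from h import *
im=snap("wrist","w2.png")
E
```

```text
clock: 3.78
eef_pos: [0.4583, 0.1653, 0.3005]
tool_rot: [0.0, 0.665, 0.747, 0.001]
wrist_force: [0.3, 0.2, -0.3]
gripper_width: 0.023
grasp_force: 29.5
```

View pics/w2.png

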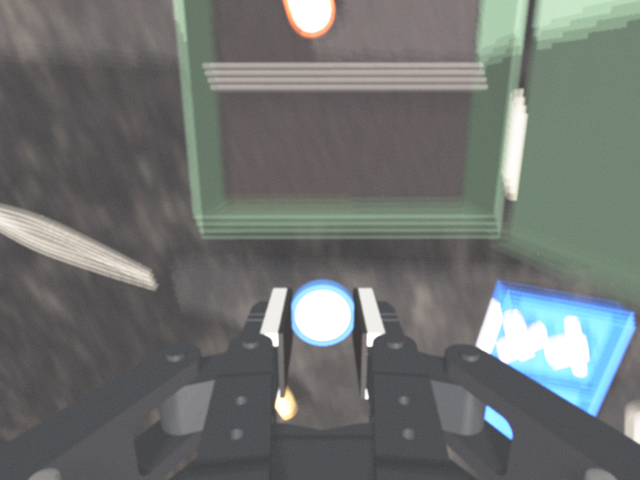

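Blue disc is held flat at the pads (322,312), and the box is ahead with its near bay clear.

```bash

python3 -m handwheel '[0,38,0,0,0,0,0,0,38,0,0,0,0,0,0,38,-50,0,0,0,0,0,38,-80,0,0,0,0,0,38,-92,0,0,0,0]'
python3 -m handwheel '[0,0,-2,0,0,0,0,0,0,-2,0,0,0,0,0,0,-2,0,0,0,0.45,0,0,-2,0,0,0,0.45,0,0,-2,0,0,0,0.45]'
```

```text
clock: 4.45
eef_pos: [0.4589, 0.2011, 0.2061]
tool_rot: [-0.001, 0.665, 0.747, -0.001]
wrist_force: [0.7, -0.5, -1.0]
gripper_width: 0.023
grasp_force: 29.5
clock: 5.08
eef_pos: [0.4591, 0.2019, 0.2058]
tool_rot: [0.0, 0.665, 0.747, 0.0]
wrist_force: [-0.3, 0.5, -0.0]
gripper_width: 0.0386
grasp_force: 0.0
```

```bash

python3 -m handwheel '[0,0,50,0,0,0,0.45,0,0,80,0,0,0,0.5,-5,-50,80,0,0,0,0.5,-10,-112,80,0,0,0,0.5,-15,-170,80,0,0,0,0.5]'
python3 -m handwheel '[-10,-160,0,0,0,0,0.5,-10,-160,0,0,0,0,0.5,-10,-160,0,0,0,0,0.5,-10,-160,0,0,0,0,0.5]'
python3 - <<'E'
from h import *
s=status.get_state();c=imaging.calibration("wrist"); im=snap("wrist","w3.png");  print(s["eef_pos"],s["tool_rot"])
h=cv2.cvtColor(im,cv2.COLOR_BGR2HSV)
for lo,hi in(((20,90,80),(35,255,255)),((95,80,50),(130,255,255))):
  n,l,st,ce=cv2.connectedComponentsWithStats(cv2.inRange(h,lo,hi))
  for i in range(1,n):
    if st[i,4]>60: x,y,w,hh,a=st[i]; print(st[i],onz("wrist",x+w/2,y+hh/2,.004,c)*1e3)
E
```

```text
clock: 5.7
eef_pos: [0.4435, 0.0302, 0.2858]
tool_rot: [0.0, 0.665, 0.747, 0.0]
wrist_force: [1.9, 0.2, 0.4]
gripper_width: 0.043
grasp_force: 0.0
clock: 6.2
eef_pos: [0.4338, -0.13, 0.2857]
tool_rot: [0.0, 0.666, 0.746, 0.0]
wrist_force: [0.8, 0.5, -0.4]
gripper_width: 0.0423
grasp_force: 0.0
[ 0.43375675 -0.12998305  0.28566757] [1.61795701e-04 6.66126180e-01 7.45839049e-01 9.29916386e-06]
[312 205  40  39 339] [ 440.11664592 -122.9969069     4.        ]
[ 604    0   36   45 1121] [587.18586668  10.46509913   4.        ]
```

```bash

python3 -m handwheel '[6,8,-55,0,0,0,0.5,6,8,-100,0,0,0,0.5,6,8,-110,0,0,0,0.45,6,8,-112,0,0,0,0.4,6,8,-112,0,0,0,0.4]'
python3 -m handwheel '[0,0,0,0,0,0,0.0,0,0,0,0,0,0,0.0,0,0,0,0,0,0,0.0,0,0,0,0,0,0,0.0]' 30
```

```text
clock: 6.88
eef_pos: [0.4405, -0.1201, 0.175]
tool_rot: [0.001, 0.665, 0.747, 0.0]
wrist_force: [-0.5, -0.0, 0.2]
gripper_width: 0.0342
grasp_force: 0.0
clock: 7.38
eef_pos: [0.4405, -0.1202, 0.1751]
tool_rot: [0.001, 0.665, 0.747, 0.001]
wrist_force: [-2.1, 2.1, 9.5]
gripper_width: 0.023
grasp_force: 28.9
```

```bash

python3 -m handwheel '[0,0,20,0,0,0,0.0,0,0,80,0,0,0,0.0,0,50,126,0,0,0,0.0,0,110,126,0,0,0,0,0,170,126,0,0,0,0]'
python3 -m handwheel '[0,320,0,0,0,0,0,0,320,0,0,0,0,0,0,320,0,0,0,0,0,0,320,0,0,0,0,0,0,320,0,0,0,0,0]'
```

```text
clock: 8.0
eef_pos: [0.4397, 0.0514, 0.3014]
tool_rot: [0.001, 0.665, 0.747, 0.001]
wrist_force: [1.4, -0.4, 0.4]
gripper_width: 0.0227
grasp_force: 29.5
clock: 8.62
eef_pos: [0.4396, 0.3644, 0.3008]
tool_rot: [0.0, 0.665, 0.747, 0.001]
wrist_force: [1.2, -0.7, -0.6]
gripper_width: 0.0226
grasp_force: 29.5
```

```bash

python3 -m handwheel '[-3,-3,-50,0,0,0,0,-3,-3,-85,0,0,0,0,-3,-3,-95,0,0,0,0,-3,-3,-95,0,0,0,0,-3,-3,-95,0,0,0,0]'
python3 -m handwheel '[0,0,0,0,0,0,0.45,0,0,0,0,0,0,0.45,0,0,0,0,0,0,0.45,0,0,50,0,0,0,0.45,0,0,100,0,0,0,0.4]'
python3 - <<'E'
from h import *
im=snap("top","t2.png"); cv2.imwrite("pics/t2c.png",cv2.resize(im[195:330,125:305],(800,600),interpolation=cv2.INTER_CUBIC))
E
```

```text
clock: 9.25
eef_pos: [0.4374, 0.3594, 0.2061]
tool_rot: [0.0, 0.665, 0.747, 0.001]
wrist_force: [0.4, 0.1, 0.2]
gripper_width: 0.0231
grasp_force: 34.9
clock: 9.88
eef_pos: [0.437, 0.3593, 0.3056]
tool_rot: [-0.0, 0.665, 0.747, -0.001]
wrist_force: [0.7, 0.5, 0.6]
gripper_width: 0.0345
grasp_force: 0.0
```

View pics/t2.png

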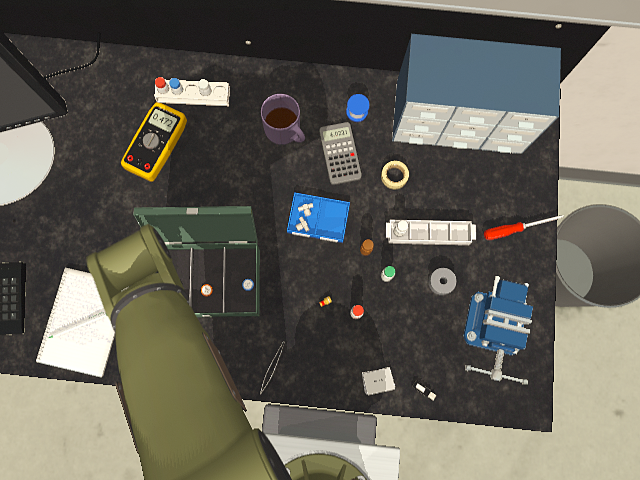

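Blue disc is seen in the right bay at (248,284). The arm hides the yellow. I'll go around the box's right side and get behind the lid.

```bash

python3 -m handwheel '[0,-20,57,0,0,0,0,10,-60,57,0,0,0,0,20,-120,57,0,0,0,0,30,-180,57,0,0,0,0,42,-227,57,0,0,0,0]'
python3 - <<'E'
from h import *
snap("wrist","w4.png"); im=snap("top","t3.png"); 
c=im[190:330,120:310]; k=cv2.inRange(cv2.cvtColor(c,cv2.COLOR_BGR2HSV),(20,90,80),(35,255,255)); p=np.argwhere(k>0); print(len(p),p.mean(0)[::-1]+[120,190])
E
```

```text
clock: 10.55
eef_pos: [0.479, 0.1303, 0.3617]
tool_rot: [0.0, 0.665, 0.747, 0.0]
wrist_force: [1.0, -0.3, -0.0]
gripper_width: 0.0001
grasp_force: 0.0
6789 [271.96803653 273.19590514]
```

```bash
python3 -m handwheel '[50,5,0,0,0,0,0,100,13,0,0,0,0,0,149,20,0,0,0,0,0,149,20,0,0,0,0,0]'
```

```text
clock: 11.15
eef_pos: [0.6298, 0.1532, 0.3594]
tool_rot: [-0.001, 0.665, 0.747, -0.001]
wrist_force: [0.7, 0.2, -0.4]
gripper_width: -0.0003
grasp_force: 0.0
```

```bash
python3 - <<'E'
from h import *
im=snap("top","t4.png"); sc=snap("scene","s4.png")
a=cv2.resize(im[195:330,125:305],(400,300)); b=cv2.resize(sc[180:480,100:400],(400,400))
o=np.zeros((400,800,3),np.uint8); o[:300,:400]=a; o[:,400:]=b; cv2.imwrite("pics/t4c.png",o)
E
```

```text
(no output)
```

View pics/t4c.png

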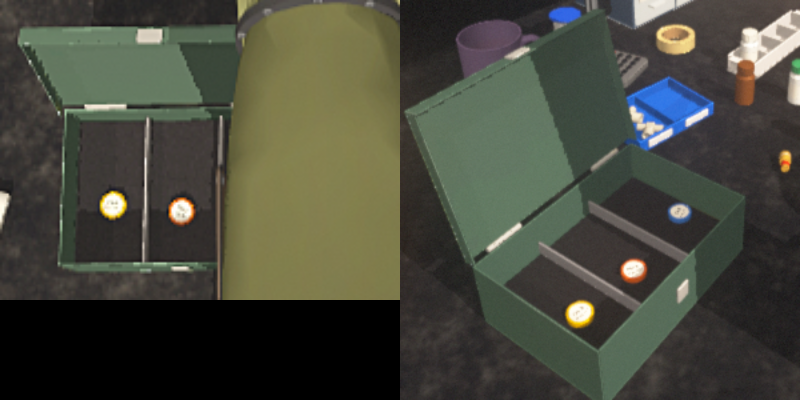

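Yellow lies flat in the left bay at (113,205), and blue in the right bay at (680,212 in the scene half). Now I'll get behind the lid and push.

```bash
python3 -m handwheel '[-8,53,0,0,0,0,0,-16,107,0,0,0,0,0,-16,107,0,0,0,0,0]'
python3 -m handwheel '[-15,-2,0,0,0,0,0,-30,-4,0,0,0,0,0,-45,-6,0,0,0,0,0,-60,-7,0,0,0,0,0,-75,-9,0,0,0,0,0]'
python3 -m handwheel '[-12,-1,0,0,0,0,0,-24,-3,0,0,0,0,0,-36,-4,0,0,0,0,0,-48,-6,0,0,0,0,0,-60,-7,0,0,0,0,0]'
python3 - <<'E'
from h import *
im=snap("top","t5.png"); sc=snap("scene","s5.png")
a=cv2.resize(im[195:330,125:305],(400,300)); b=cv2.resize(sc[180:480,100:400],(400,400))
o=np.zeros((400,800,3),np.uint8); o[:300,:400]=a; o[:,400:]=b; cv2.imwrite("pics/t5c.png",o)
E
```

```text
clock: 11.62
eef_pos: [0.6099, 0.2628, 0.3622]
tool_rot: [-0.0, 0.663, 0.748, 0.0]
wrist_force: [1.0, -0.3, 0.0]
gripper_width: 0.0
grasp_force: 0.0
clock: 12.25
eef_pos: [0.5359, 0.2499, 0.3645]
tool_rot: [0.001, 0.665, 0.747, 0.002]
wrist_force: [0.3, 0.6, 3.5]
gripper_width: -0.0001
grasp_force: 1.3
clock: 12.88
eef_pos: [0.4763, 0.2432, 0.3615]
tool_rot: [-0.0, 0.665, 0.747, -0.0]
wrist_force: [-0.2, -0.1, 0.3]
gripper_width: 0.0001
grasp_force: 0.0
```

View pics/t5c.png

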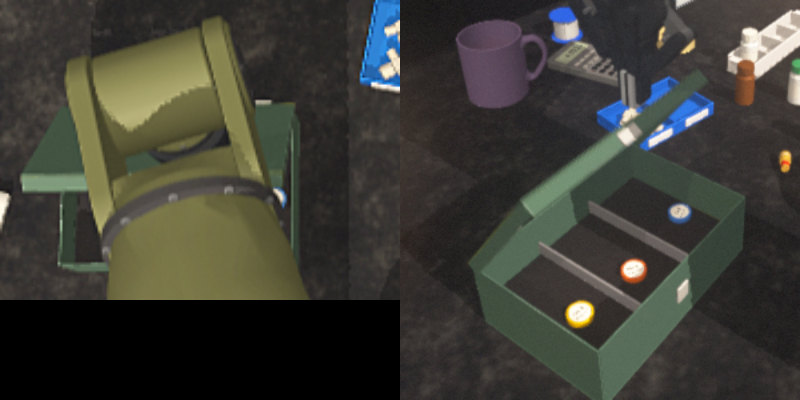

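The lid is past balance and falling. I'll head for the red vial.

```bash
python3 -m handwheel '[0,-20,30,0,0,0,0.2,-10,-80,20,0,0,0,0.5,-20,-140,0,0,0,0,0.6,-30,-200,-30,0,0,0,0.6,-42,-260,-60,0,0,0,0.6]'
python3 -m handwheel '[-9,-25,-2,0,0,0,0.6,-9,-25,-2,0,0,0,0.6,-9,-25,-2,0,0,0,0.6]'
python3 - <<'E'
from h import *
s=status.get_state();c=imaging.calibration("wrist"); im=snap("wrist","w6.png");t=snap("top","t6.png")  
print(s["eef_pos"],s["tool_rot"])
h=cv2.cvtColor(im,cv2.COLOR_BGR2HSV)
for nm,lo,hi,z in(("red",(0,120,70),(8,255,255),.06),("green",(50,100,50),(85,255,255),.06),("gold",(9,100,80),(30,255,255),.0075)):
  n,l,st,ce=cv2.connectedComponentsWithStats(cv2.inRange(h,lo,hi))
  for i in range(1,n):
    if st[i,4]>60: x,y,w,hh,a=st[i]; print(nm,st[i],onz("wrist",x+w/2,y+hh/2,z,c)*1e3)
a=cv2.resize(im,(400,300)); b=cv2.resize(t[195:330,125:305],(400,300)); cv2.imwrite("pics/c6.png",np.hstack([a,b]))
E
```

```text
clock: 13.6
eef_pos: [0.4367, -0.0073, 0.3066]
tool_rot: [0.0, 0.665, 0.747, 0.0]
wrist_force: [1.0, -0.6, 0.6]
gripper_width: 0.0514
grasp_force: 0.0
clock: 13.98
eef_pos: [0.4285, -0.0304, 0.3053]
tool_rot: [0.0, 0.665, 0.747, 0.0]
wrist_force: [0.5, 0.4, -0.2]
gripper_width: 0.0512
grasp_force: 0.0
[ 0.42851541 -0.03037147  0.30530081] [1.96490268e-04 6.64955317e-01 7.46883091e-01 1.89003759e-04]
red [340 122  22  18 192] [436.59777405  35.47241752  60.        ]
red [294 245  44  44 601] [427.05738974 -39.82209374  60.        ]
gold [339 117  17  13  82] [437.57481956  39.22168185   7.5       ]
gold [345 132  26  23 177] [445.8993229  27.7669425   7.5      ]
gold [352 148  24  17 101] [450.89910415  20.09603332   7.5       ]
gold [ 496  256   86   73 3578] [588.28656643 -59.73751884   7.5       ]
```

View pics/c6.png

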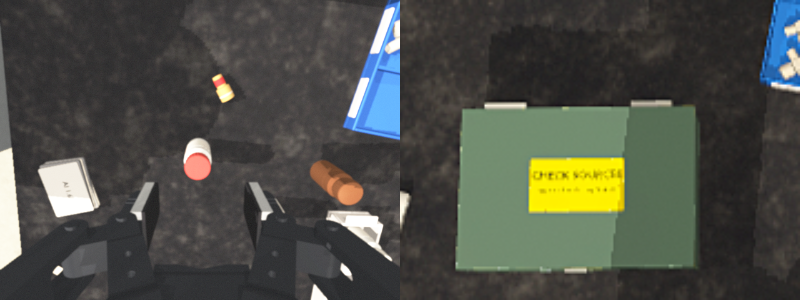

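Lid is shut (right half). Red vial is at (427,-39.5) mm, with its cap at (197,165) in the left half.

```bash
python3 -m handwheel '[-1,-9,-5,0,0,0,0.6,-1,-9,-50,0,0,0,0.6,-1,-9,-98,0,0,0,0.6,-1,-9,-98,0,0,0,0.6]'
python3 -m handwheel '[0,0,0,0,0,0,0.0,0,0,0,0,0,0,0.0,0,0,0,0,0,0,0.0,0,0,0,0,0,0,0.0]' 30
```

```text
clock: 14.58
eef_pos: [0.4264, -0.0396, 0.2048]
tool_rot: [-0.003, 0.665, 0.747, -0.002]
wrist_force: [0.9, -0.5, 0.4]
gripper_width: 0.0514
grasp_force: 0.0
clock: 15.08
eef_pos: [0.4277, -0.0397, 0.2087]
tool_rot: [0.001, 0.665, 0.747, 0.001]
wrist_force: [-1.2, -0.5, 9.0]
gripper_width: 0.0251
grasp_force: 30.5
```

```bash
python3 -m handwheel '[0,0,40,0,0,0,0.0,0,-20,80,0,0,0,0,40,-70,85,0,0,0,0.0,85,-120,85,0,0,0,0.0,130,-165,85,0,0,0,0]'
python3 -m handwheel '[40,-40,0,0,0,0,0,63,-65,0,0,0,0,0,63,-65,0,0,0,0,0,63,-65,0,0,0,0,0]'
python3 - <<'E'
from h import *
s=status.get_state();c=imaging.calibration("wrist"); im=snap("wrist","w7.png")
print(s["eef_pos"],s["tool_rot"],s["gripper_width"]); import pickle; pickle.dump(c,open("c7","wb"))
E
```

```text
clock: 15.7
eef_pos: [0.5528, -0.2009, 0.2935]
tool_rot: [0.001, 0.665, 0.747, 0.0]
wrist_force: [0.4, 0.9, 0.3]
gripper_width: 0.0247
grasp_force: 29.7
clock: 16.2
eef_pos: [0.6145, -0.2638, 0.2925]
tool_rot: [-0.0, 0.665, 0.747, 0.0]
wrist_force: [0.5, 0.4, -0.2]
gripper_width: 0.025
grasp_force: 29.8
[ 0.61452228 -0.26378897  0.29245614] [-3.07294444e-05  6.64863356e-01  7.46965003e-01  3.77300497e-05] 0.024996143114846655
```

View pics/w7.png

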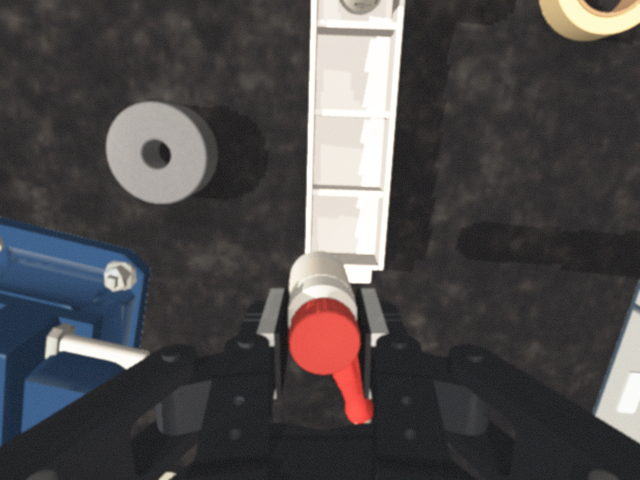

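Wrist view: carrier dividers run at rows 190, 113 and 24, between columns 308–388, 309–394 and 313–402. The red vial is held upright.

```bash
python3 - <<'E'
from h import *; import pickle
c=pickle.load(open("c7","rb"))
f=lambda u,v,z:np.round(onz("wrist",u,v,z,c)[:2]*1e3,1)
for n,l,r,v in(("-45",307,387,190),("0",308,393,113),("+45",311,403,24)):
    a,b=f(l,v,.028),f(r,v,.028); print(n,a,b,(a+b)/2)
print(f(305,262,.028),f(383,265,.028))
E
```

```text
-45 [ 603.  -233.8] [ 648.9 -228.4] [ 625.95 -231.1 ]
0 [ 599.  -191.4] [ 645.4 -186. ] [ 622.2 -188.7]
+45 [ 595.9 -147.2] [ 643.4 -141.7] [ 619.65 -144.45]
[ 606.4 -277.7] [ 653.8 -274.1]
```

```bash
python3 -m handwheel '[12,9,0,0,0,0,0,12,9,-40,0,0,0,0,12,9,-68,0,0,0,0,12,9,-76,0,0,0,0,12,9,-80,0,0,0,0]'
```

```text
clock: 16.88
eef_pos: [0.6273, -0.2548, 0.2128]
tool_rot: [0.0, 0.665, 0.747, 0.0]
wrist_force: [0.4, -0.6, -0.1]
gripper_width: 0.0251
grasp_force: 29.7
```

```bash
python3 -m handwheel '[0,0,-2,0,0,0,0,0,0,-3,0,0,0,0]'
python3 -m handwheel '[0,0,0,0,0,0,0.4,0,0,0,0,0,0,0.45,0,0,0,0,0,0,0.45,0,0,20,0,0,0,0.45,0,0,80,0,0,0,0.5]'
```

```text
clock: 17.12
eef_pos: [0.6273, -0.2554, 0.2117]
tool_rot: [0.002, 0.665, 0.747, 0.0]
wrist_force: [-4.8, 2.0, 15.8]
gripper_width: 0.0252
grasp_force: 31.5
clock: 17.75
eef_pos: [0.6265, -0.2551, 0.2882]
tool_rot: [-0.003, 0.665, 0.747, -0.001]
wrist_force: [1.0, 0.4, 0.9]
gripper_width: 0.0427
grasp_force: 0.0
```

```bash
python3 -m handwheel '[-20,30,15,0,0,0,0.6,-55,80,15,0,0,0,0.6,-85,120,15,0,0,0,0.6,-110,155,15,0,0,0,0.6,-110,155,15,0,0,0,0.6]'
python3 - <<'E'
from h import *
s=status.get_state();c=imaging.calibration("wrist"); im=snap("wrist","w8.png")
print(s["eef_pos"]); h=cv2.cvtColor(im,cv2.COLOR_BGR2HSV)
t=snap("top","t8.png");cv2.imwrite("pics/t8c.png",cv2.resize(t[185:335,280:480],(800,600)))
n,l,st,ce=cv2.connectedComponentsWithStats(cv2.inRange(h,(50,100,50),(85,255,255)))
for i in range(1,n):
    if st[i,4]>60: x,y,w,hh,a=st[i]; print(st[i],onz("wrist",x+w/2,y+hh/2,.06,c)*1e3)
E
```

```text
clock: 18.38
eef_pos: [0.5159, -0.0985, 0.3058]
tool_rot: [0.001, 0.664, 0.748, 0.0]
wrist_force: [-0.0, 0.2, 1.4]
gripper_width: 0.0511
grasp_force: 0.0
[ 0.51590836 -0.09853176  0.30582209]
[309 234  32  13  97] [517.87855381 -92.24961627  60.        ]
[303 253  41  23  69] [ 518.72006287 -106.26221525   60.        ]
```

View pics/t8c.png

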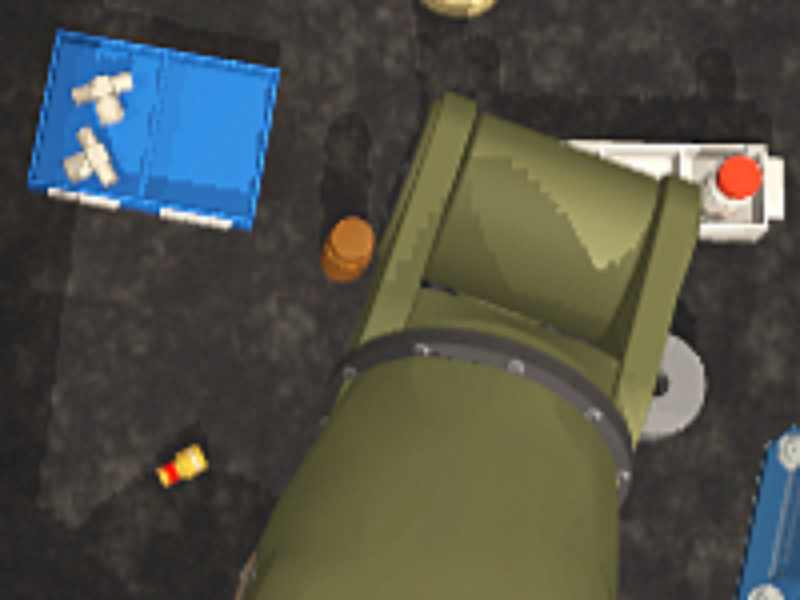

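Red vial stands in the right end cell, cap at (739,177). Now the green one at about (518,-99.5) mm.

```bash
python3 -m handwheel '[2,-1,-50,0,0,0,0.6,2,-1,-90,0,0,0,0.6,2,-1,-98,0,0,0,0.6,2,-1,-98,0,0,0,0.6]'
python3 -m handwheel '[0,0,0,0,0,0,0.0,0,0,0,0,0,0,0.0,0,0,0,0,0,0,0.0,0,0,0,0,0,0,0.0]' 30
```

```text
clock: 18.98
eef_pos: [0.5194, -0.1018, 0.2068]
tool_rot: [0.0, 0.665, 0.747, 0.0]
wrist_force: [-0.3, 0.5, 0.9]
gripper_width: 0.0514
grasp_force: 0.0
clock: 19.48
eef_pos: [0.5192, -0.1014, 0.2075]
tool_rot: [0.001, 0.665, 0.747, 0.001]
wrist_force: [-0.6, -0.0, 7.0]
gripper_width: 0.0251
grasp_force: 29.1
```

```bash
python3 -m handwheel '[0,0,40,0,0,0,0.0,0,-20,85,0,0,0,0,35,-60,85,0,0,0,0.0,75,-95,85,0,0,0,0.0,105,-108,85,0,0,0,0]'
python3 -m handwheel '[0,0,0,0,0,0,0,0,0,-40,0,0,0,0,0,0,-68,0,0,0,0,0,0,-76,0,0,0,0,0,0,-78,0,0,0,0]'
```

```text
clock: 20.1
eef_pos: [0.6247, -0.2111, 0.2917]
tool_rot: [0.001, 0.666, 0.746, 0.0]
wrist_force: [0.1, 0.7, -0.3]
gripper_width: 0.0253
grasp_force: 29.4
clock: 20.72
eef_pos: [0.6238, -0.2091, 0.2139]
tool_rot: [0.0, 0.665, 0.747, 0.0]
wrist_force: [0.4, 0.1, 0.0]
gripper_width: 0.0253
grasp_force: 29.4
```

```bash
python3 -m handwheel '[0,0,-2,0,0,0,0,0,0,-4,0,0,0,0]'
python3 -m handwheel '[0,0,0,0,0,0,0.4,0,0,0,0,0,0,0.45,0,0,0,0,0,0,0.45,0,0,20,0,0,0,0.45,0,0,80,0,0,0,0.5]'
python3 -m handwheel '[-30,45,15,0,0,5,0.5,-70,90,15,0,0,10,0.5,-110,135,15,0,0,15,0.5,-145,180,15,0,0,20,0.45,-180,220,15,0,0,28,0.45]'
python3 -m handwheel '[-4,18,0,0,0,0,0.45,-4,18,-10,0,0,0,0.45]'
python3 - <<'E'
from h import *
s=status.get_state();c=imaging.calibration("wrist"); im=snap("wrist","w9.png");snap("top","t9.png")
print(s["eef_pos"],s["tool_rot"]); h=cv2.cvtColor(im,cv2.COLOR_BGR2HSV)
k=cv2.inRange(h,(0,100,80),(30,255,255)); k=cv2.morphologyEx(k,cv2.MORPH_CLOSE,np.ones((7,7)))
n,l,st,ce=cv2.connectedComponentsWithStats(k)
for i in range(1,n):
  if st[i,4]>150:
    p=np.argwhere(l==i)[:,::-1]; w=np.array([onz("wrist",*q,.0075,c)[:2]*1e3 for q in p],np.float32)
    r=cv2.minAreaRect(w); u=np.linalg.svd(w-w.mean(0),full_matrices=False)[2][0]
    print(st[i],np.round(r,1) if 0 else r,"axis",np.degrees(np.arctan2(u[1],u[0])))
E
```

```text
clock: 20.98
eef_pos: [0.6241, -0.2093, 0.2104]
tool_rot: [0.001, 0.665, 0.747, 0.0]
wrist_force: [-6.1, -1.0, 18.8]
gripper_width: 0.0254
grasp_force: 31.1
clock: 21.6
eef_pos: [0.6235, -0.2091, 0.2884]
tool_rot: [-0.002, 0.665, 0.747, -0.001]
wrist_force: [0.7, -0.1, 0.7]
gripper_width: 0.0427
grasp_force: 0.0
clock: 22.22
eef_pos: [0.4425, 0.012, 0.3055]
tool_rot: [0.001, 0.463, 0.886, 0.0]
wrist_force: [1.9, -0.7, 0.0]
gripper_width: 0.0382
grasp_force: 0.0
clock: 22.48
eef_pos: [0.4398, 0.0295, 0.2956]
tool_rot: [0.002, 0.464, 0.886, 0.001]
wrist_force: [0.2, -0.8, 0.5]
gripper_width: 0.038
grasp_force: 0.0
[0.43983315 0.02950643 0.29556275] [1.56460468e-03 4.63723085e-01 8.85978451e-01 7.97636855e-04]
[314 212  24  45 385] ((444.19342041015625, 29.087045669555664), (15.300061225891113, 29.99165153503418), 34.68901062011719) axis -49.498657
```

```bash
python3 -m handwheel '[4,0,-60,0,0,0,0.45,4,0,-105,0,0,0,0.45,4,0,-117,0,0,0,0.45,4,0,-117,0,0,0,0.45]'
python3 -m handwheel '[0,0,0,0,0,0,0.0,0,0,0,0,0,0,0.0,0,0,0,0,0,0,0.0,0,0,0,0,0,0,0.0,0,0,0,0,0,0,0]' 30
python3 - <<'E'
from h import *
im=cv2.imread("pics/t0.png") if 0 else cv2.imread("pics/top0.png")
# tray corners (rim z .018), crop1 px
for u,v in((58,30),(279,70),(251,228),(30,188)): print(np.round(onz("top",u/4+280-.4,v/4+185-.4,.018)[:2]*1e3))
E
```

```text
clock: 23.08
eef_pos: [0.4443, 0.0283, 0.1774]
tool_rot: [-0.0, 0.465, 0.885, -0.0]
wrist_force: [-0.9, -0.2, 0.4]
gripper_width: 0.0384
grasp_force: 0.0
clock: 23.7
eef_pos: [0.4444, 0.0287, 0.1787]
tool_rot: [0.001, 0.464, 0.886, 0.001]
wrist_force: [-0.6, -0.9, 8.0]
gripper_width: 0.0134
grasp_force: 32.1
[683. 127.]
[672.  -0.]
[580.   7.]
[589. 132.]
```

```bash
python3 -m handwheel '[0,0,40,0,0,0,0.0,30,0,90,0,0,0,0,80,2,100,0,0,0,0.0,135,4,100,0,0,0,0.0,185,6,100,0,0,0,0]'
python3 - <<'E'
from h import *
c=imaging.calibration("wrist"); im=snap("wrist","w10.png"); t=snap("top","t10.png")
a=cv2.resize(im,(400,300)); b=cv2.resize(t[185:335,280:480],(400,300)); cv2.imwrite("pics/c10.png",np.hstack([a,b]))
E
python3 -m handwheel '[0,0,0,0,0,0,0,0,0,0,0,0,0,0]'
```

```text
clock: 24.32
eef_pos: [0.6304, 0.0348, 0.2788]
tool_rot: [0.001, 0.464, 0.886, 0.001]
wrist_force: [-0.3, 0.3, 0.0]
gripper_width: 0.0136
grasp_force: 31.2
clock: 24.68
eef_pos: [0.6281, 0.0348, 0.2778]
tool_rot: [0.0, 0.464, 0.886, 0.0]
wrist_force: [0.2, -0.2, -0.0]
gripper_width: 0.0134
grasp_force: 31.2
```

View pics/c10.png

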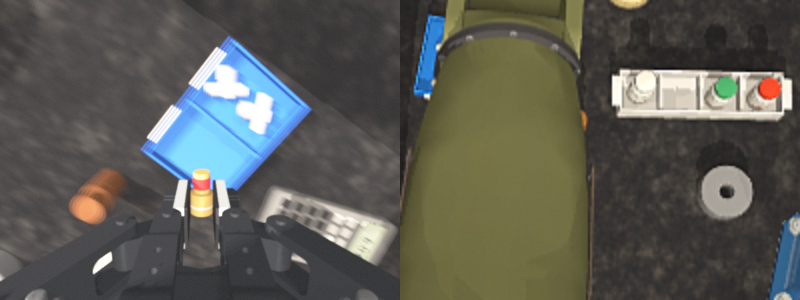

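Vials stand right: white (642,88), green (722,93), red (767,92). The point beneath the tool (about (209,147) in the left half) is the centre of the empty bay.

```bash
python3 -m handwheel '[0,0,-50,0,0,0,0,0,0,-85,0,0,0,0,0,0,-94,0,0,0,0,0,0,-95,0,0,0,0]'
python3 -m handwheel '[0,0,0,0,0,0,0.3,0,0,0,0,0,0,0.35,0,0,0,0,0,0,0.35,0,0,30,0,0,0,0.35,0,0,90,0,0,0,0.35]'
python3 -m handwheel '[-60,-40,40,0,0,0,0.35,-120,-80,40,0,0,0,0.35,-170,-120,40,0,0,0,0.35,-200,-170,40,0,0,0,0.35,-220,-220,40,0,0,0,0.35]'
python3 - <<'E'
from h import *
t=snap("top","t11.png"); s=snap("scene","s11.png")
a=cv2.resize(s,(400,300)); b=cv2.resize(t[185:335,280:480],(400,300)); cv2.imwrite("pics/c11.png",np.hstack([a,b]))
print(status.get_state()["eef_pos"])
E
```

```text
clock: 25.18
eef_pos: [0.6289, 0.0348, 0.1832]
tool_rot: [0.0, 0.464, 0.886, 0.0]
wrist_force: [-0.2, -0.3, -0.3]
gripper_width: 0.0138
grasp_force: 31.2
clock: 25.8
eef_pos: [0.6284, 0.0347, 0.2711]
tool_rot: [-0.002, 0.465, 0.886, -0.001]
wrist_force: [0.3, 0.2, 1.8]
gripper_width: 0.0297
grasp_force: 0.0
clock: 26.42
eef_pos: [0.4136, -0.1736, 0.3127]
tool_rot: [0.001, 0.464, 0.886, -0.0]
wrist_force: [0.9, -0.9, 0.8]
gripper_width: 0.0299
grasp_force: 0.0
[ 0.41293602 -0.17645052  0.31257013]
```

View pics/c11.png

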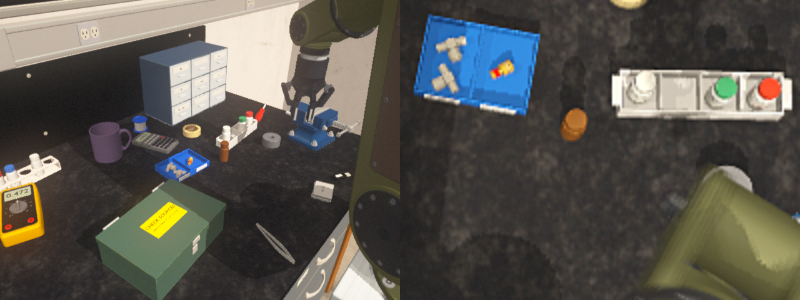

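The terminator is in the empty bay (503,68), the lid is shut, and the vials are standing with the arm clear of everything.

```bash
python3 -m handwheel '[0,0,10,0,0,0,0.35,0,0,10,0,0,0,0.35,0,0,10,0,0,0,0.35]'; python3 -c "from plant import arm; print(arm.hand_in())"
```

```text
clock: 26.9
eef_pos: [0.4156, -0.1718, 0.3221]
tool_rot: [0.0, 0.464, 0.886, 0.0]
wrist_force: [0.9, -0.4, -0.2]
gripper_width: 0.0298
grasp_force: 0.0
the job is handed in; nothing more can be done
None
```

I handed the job in at 26.9 s: both discs are flat in the outer bays under the shut lid, the red and green vials are in carrier cells with the white one untouched, and the terminator is in the tray's empty bay. No verdict came back.

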